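Stir the polishing beads in the cleaning pan

TASK

Take the wooden paddle from its compartment in the tray and use it to stir the ceramic beads and brass bushes in the steel pan, foot down close to the pan's floor: begin at the pan's loop handle and go round the pan anticlockwise (seen from above) for two full turns, back to the handle, and on if need be until every bead and bush lies clearly away from where it first lay. Keep them all in the pan, do not push the pan along the bench or touch the pieces with the gripper, leave the other things where they are, then stand the paddle upright in the compartment it came from and let go.

Things in the scene. Friction and masses are not known exactly. Their poses are not given: they have to be found in the camera images.
- pan: Loose round open dark steel pan, 178 mm across the rim, inside 162 mm wide at the floor and 170 mm at the rim, 50 mm high, walls 4 mm, floor 5 mm thick, 1.6 kg. Origin: centre of its underside. A wire loop handle sticks out of the wall on its -x side, to 129 mm from the centre, 44 mm up; +z is up
- tray: Fixed open wooden tray 115 x 240 x 50 mm (x, y, z), walls and floor 7 mm thick, origin at the centre of its underside. One divider across the middle (at y = 0) makes two equal compartments, centred at y = +58 mm and y = -58 mm. One holds the paddle, the other the tin
- paddle: Loose wooden stirring paddle of 0.12 kg, standing upright in a tray compartment at the start: a foot of two crossed vanes (44 mm across along its x and y, 8 mm thick, 36 mm high) under a square stem 18 x 18 mm (sides along x and y) that ends 186 mm above the foot's underside. Origin: centre of the underside of the foot, +z up the stem
- paddle_tip (a point): Centre of the underside of the paddle's foot (same as the paddle's origin)
- paddle_grip (a point): Point on the paddle's stem axis 150 mm above its underside, a good height to grip
- tin: Bystander: squat round olive tin, 66 mm across, 38 mm high, in the other tray compartment; origin at the centre of its underside
- jar: Bystander: amber jar, 60 mm across, 90 mm high; origin at the centre of its underside
- wrench: Bystander: wrench 170 mm long lying on the bench along its x axis
- screwdriver: Bystander: screwdriver 180 mm long lying on the bench along its x axis
- bead1: Barrel-shaped pale ceramic polishing bead, 22 mm across and 18 mm high, loose on the pan's floor, upright at the start; origin at its centre. At the start the seven pieces form a rough ring about 42 mm around the pan's centre, the middle is clear
- bead2: Barrel-shaped pale ceramic polishing bead, 22 mm across and 18 mm high, loose on the pan's floor, upright at the start; origin at its centre. At the start the seven pieces form a rough ring about 42 mm around the pan's centre, the middle is clear
- bush1: Short brass bush (tube with a 12 mm bore), 22 mm across and 18 mm high, loose on the pan's floor, upright at the start; origin at its centre. At the start the seven pieces form a rough ring about 42 mm around the pan's centre, the middle is clear
- bead3: Barrel-shaped pale ceramic polishing bead, 22 mm across and 18 mm high, loose on the pan's floor, upright at the start; origin at its centre. At the start the seven pieces form a rough ring about 42 mm around the pan's centre, the middle is clear
- bead4: Barrel-shaped pale ceramic polishing bead, 22 mm across and 18 mm high, loose on the pan's floor, upright at the start; origin at its centre. At the start the seven pieces form a rough ring about 42 mm around the pan's centre, the middle is clear
- bush2: Short brass bush (tube with a 12 mm bore), 22 mm across and 18 mm high, loose on the pan's floor, upright at the start; origin at its centre. At the start the seven pieces form a rough ring about 42 mm around the pan's centre, the middle is clear
- bead5: Barrel-shaped pale ceramic polishing bead, 22 mm across and 18 mm high, loose on the pan's floor, upright at the start; origin at its centre. At the start the seven pieces form a rough ring about 42 mm around the pan's centre, the middle is clear
Mind the look-alikes: they are no part of the job. Several things have the shape of the paddle; the one meant has the colours described above.

How it is judged:
On the way, in this order (a step that is already met when the one before it is completed fails the run):
1. turn 1: paddle foot down among the beads, at the loop handle's side (x of paddle_tip in the frame of pan below -0.018 m and y of paddle_tip in the frame of pan between -0.018 and 0.018 m and z of paddle_tip in the frame of pan between 0 and 0.022 m and horizontal distance between paddle_tip and pan below 0.085 m), for 0.04 s.
2. turn 1: paddle foot down among the beads, a quarter turn on, anticlockwise from above (y of paddle_tip in the frame of pan below -0.018 m and x of paddle_tip in the frame of pan between -0.018 and 0.018 m and z of paddle_tip in the frame of pan between 0 and 0.022 m and horizontal distance between paddle_tip and pan below 0.085 m), for 0.04 s.
3. turn 1: paddle foot down among the beads, opposite the handle (x of paddle_tip in the frame of pan above 0.018 m and y of paddle_tip in the frame of pan between -0.018 and 0.018 m and z of paddle_tip in the frame of pan between 0 and 0.022 m and horizontal distance between paddle_tip and pan below 0.085 m), for 0.04 s.
4. turn 1: paddle foot down among the beads, three quarters round (y of paddle_tip in the frame of pan above 0.018 m and x of paddle_tip in the frame of pan between -0.018 and 0.018 m and z of paddle_tip in the frame of pan between 0 and 0.022 m and horizontal distance between paddle_tip and pan below 0.085 m), for 0.04 s.
5. turn 2: paddle foot down among the beads, at the loop handle's side (all of step 1), for 0.04 s.
6. turn 2: paddle foot down among the beads, a quarter turn on, anticlockwise from above (all of step 2), for 0.04 s.
7. turn 2: paddle foot down among the beads, opposite the handle (all of step 3), for 0.04 s.
8. turn 2: paddle foot down among the beads, three quarters round (all of step 4), for 0.04 s.
9. turn end: paddle foot down among the beads, at the loop handle's side (all of step 5), for 0.04 s.
At the end, for the whole second after the job is handed in: All seven pieces are in the pan, each with its centre more than 12 mm from where it started; the paddle is released and stands at rest on the floor of the tray compartment that it came from, upright within 0.12 rad (distance of each of bead1, bead2, bush1, bead3, bead4, bush2, bead5 from where it was at the start of the episode above 0.012 m and horizontal distance between each of bead1, bead2, bush1, bead3, bead4, bush2, bead5 and pan below 0.083 m and z of each of bead1, bead2, bush1, bead3, bead4, bush2, bead5 in the frame of pan below 0.045 m and distance of paddle_tip from where it was at the start of the episode below 0.062 m and angle between paddle_tip's own z axis and vertical below 0.12 rad and z of paddle_tip in the frame of tray below 0.016 m and x of paddle_tip in the frame of tray between -0.055 and 0.055 m and y of paddle_tip in the frame of tray between -0.115 and 0.115 m and linear speed of paddle below 0.02 m/s); the robot touches nothing.
It fails at once if the pan is pushed more than 20 mm or tipped (distance of pan from where it was at the start of the episode above 0.02 m or angle between pan's own z axis and vertical above 0.2 rad).
It fails at once if the gripper touches a bead or bush (contact force between the fingers and bead1 above 0.3 N or contact force between the fingers and bead2 above 0.3 N or contact force between the fingers and bush1 above 0.3 N or contact force between the fingers and bead3 above 0.3 N or contact force between the fingers and bead4 above 0.3 N or contact force between the fingers and bush2 above 0.3 N or contact force between the fingers and bead5 above 0.3 N).
It fails at once if a bystander is moved more than 25 mm (distance of any of tin, jar, wrench, screwdriver from where it was at the start of the episode above 0.025 m).
It also fails if it takes over 72 s, if anything falls off the work surface, if the arm or the gripper's body presses on something with over 40 N, if the wrist force passes 120 N, or if a joint passes its speed limit or range.

ROBOT

A 7-joint arm with a two-finger parallel gripper is mounted at the origin on the work surface. World frame = base frame: x ahead of the robot, y to its left, z up, the work surface at z = 0. Lengths are in m, angles in rad, forces in N, time in s.
With the tool pointing down it reaches from about 0.425 to 0.925 m from the base axis. Payload 6.8 kg.
Tool frame: the origin (TCP) lies at the very end of the fingers, on their centre line; the grasp point (between the pads) lies 19 mm behind it; z points along the fingers, y is the line along which they close (so a half turn about z gives the same grasp; the last joint's range is limited). The gripper opens to 85 mm and grips with 20 to 120 N. Pads are 22 mm wide; open, the fingers measure 114 mm over their backs; the gripper's body (76 mm by 85 mm) begins 54 mm behind the grasp point. The pads swing forward as they close: fully open they stand 13 mm farther back than shut.
Start: joints at [1.143, 0.477, 0.022, 1.555, -0.011, 1.109, -0.083], TCP at [0.212, -0.641, 0.231] pointing down, gripper open.
Joint ranges: [-2.96, 2.96], [-0.34, 2.1], [-1.41, 1.46], [0.24, 2.44], [-1.37, 4.51], [0.17, 1.92], [-2.96, 2.96]. Speed limits (rad/s): [2.39, 2.39, 3.14, 3.14, 3.14, 3.14, 3.14].

INTERFACE

Orientations are given as a unit quaternion [w, x, y, z].
In Python, from station import bot gives the robot as it stands.
- The arm moves only by the tool jog_arm, never from a script. Its argument "motion" is a list of rows, each a list of 7 numbers: the turn, a rotation vector about the tool's x, y, z in rad, then the shift along the tool's x, y, z in mm, then the finger opening in mm, from 0 to 85.4. A call has 1 to 10 rows; each row is the pose to reach, as a shift and turn from the pose commanded when the call began, along the tool's axes at that moment; what a row does not reach only later rows make up. A row lasts 1/8 s, in which the tool goes at most 62.5 mm and 10.7 degrees, less where a joint would pass 70% of its speed; a pose out of reach is approached as far as the arm can. A call with a gripper value outside its range is refused whole. The fingers move at their own pace and stop on an object; "grip_force" is the grip in N (left out, the last holds). Time passes only in rows, so rows that repeat a pose let the fingers close. It gives the time, the measured TCP pose, the force, the opening and the grip force at its end, in the units of the state.
- bot.get_obs(): the state, without advancing time (a new reading comes with each control period).
- bot.read_camera(name): name is "scene" or "top"; returns a dict with "pixels" (420x560x3 uint8, red, green, blue), "camera_matrix" (3x3 intrinsics, pixels), "T" (4x4, takes a point from camera to world coordinates). Camera axes: x right, y down, z forward; pixel columns grow to the right and rows downward; lengths in m; the calibration is good to about 2 mm. A picture is of the moment at which its call begins. There is no depth.
- bot.hand_in(): hands the job in; it is judged then, once.
Trained networks look in a picture, given as the dict that the camera call returned (one of the last four; its "shot" number tells which), for a name from the list of things; names that differ only in an ending like _2 or _b are one class to them, and where a whole thing is asked for, a point or a joint stands for the part that bears it (a point fixed in the world has none). Each returns a list of dicts, best first, with "score" (0 to 1); they miss things now and then, are a little off and sometimes report something else, mostly with a low value. They report only what shows in the picture. A call takes as long as a camera call. They do not tell look-alikes from the thing itself.
- bot.spot_in(thing, picture): "xy" ([column, row] in pixels, amid what is visible of it).
- bot.tip_of(thing, picture): "xy" ([column, row] in pixels: a listed point, or the origin of a listed thing).
The state is a dict: "t": time; "q": joint angles; "joint_vel": joint speeds; "joint_torque": joint torques, N m; "eef_pos": TCP position; "tool_rot": TCP orientation; "contact_force": force on the tool from outside, world axes, zero at the start; "torque": the same for the moment, N m; "gripper_width": opening from 0.0 (shut) to 1.0 (fully open); "grasp_force": force on a finger pad.
Only numpy, scipy, OpenCV 4.12 (cv2) and the standard library are available. Lean on these libraries where they do the work, as an engineer would, in place of code of your own. Each camera call takes 0.05 s, during which the arm holds its last target. There are 200 camera calls.

## Working session

There is one attempt and no reset: what is moved stays moved. The work goes in short steps, Python scripts to look and compute and a tool call to move; the robot and the scene stay as the last step left them, time stands still between calls to the robot, and variables do not carry over. Pictures are saved under pics/ and viewed, at most 10 in all, crops included, and the job is handed in when it is done.

Besides the shell and the picture viewer there is one more tool, called as a command line: name --pt "numbers of a row" for each row, then --argument value for the rest. jog_arm: Moves the arm, as the interface text tells. Its arguments: {"type":"object","properties":{"motion":{"type":"array"},"grip_force":{"type":"number"}},"required":["motion"]}

```bash
mkdir -p pics; cat > h.py <<'E'
import numpy as np, cv2
from station import bot
def proj(p,X):
    T=np.linalg.inv(p["T"]);c=T[:3,:3]@np.array(X)+T[:3,3];u=p["camera_matrix"]@c;return u[:2]/u[2]
def atz(p,xy,z):
    d=p["T"][:3,:3]@np.linalg.solve(p["camera_matrix"],[xy[0],xy[1],1.]);o=p["T"][:3,3]
    return o+d*(z-o[2])/d[2]
def save(p,n,s=1.4): cv2.imwrite(n,cv2.resize(p["pixels"][:,:,::-1],None,fx=s,fy=s,interpolation=cv2.INTER_CUBIC))
def tri(ps,xs):
    A=[];b=[]
    for p,x in zip(ps,xs):
        d=p["T"][:3,:3]@np.linalg.solve(p["camera_matrix"],[x[0],x[1],1.]);d/=np.linalg.norm(d)
        P=np.eye(3)-np.outer(d,d);A.append(P);b.append(P@p["T"][:3,3])
    return np.linalg.lstsq(np.vstack(A),np.hstack(b),rcond=None)[0]
E
python3 - <<'E'
from h import *
P={n:bot.read_camera(n) for n in("scene","top")}
o=bot.get_obs();print(o["t"],o["eef_pos"],o["tool_rot"],o["gripper_width"])
for n,p in P.items():
    save(p,f"pics/{n}0.png");print(n,p["T"][:3,3].round(3))
    for t in "pan tray paddle paddle_tip paddle_grip tin jar wrench screwdriver bead1 bush1".split():
        print(t,[(np.round(d["xy"]).tolist(),round(d["score"],2)) for d in bot.tip_of(t,p)[:6]])
E
```

```text
0.1 [ 0.21205326 -0.64028209  0.23042267] [-7.96935058e-04  9.87237894e-01  1.59250342e-01 -1.83566268e-04] 1.0038647123246178
scene [ 0.861 -0.529  0.648]
pan [([204.0, 298.0], 0.89)]
tray [([290.0, 196.0], 0.67)]
paddle [([282.0, 207.0], 0.93), ([221.0, 226.0], 0.91), ([245.0, 181.0], 0.56)]
paddle_tip [([248.0, 180.0], 0.88), ([220.0, 227.0], 0.77), ([283.0, 207.0], 0.58)]
paddle_grip [([212.0, 175.0], 0.97), ([244.0, 130.0], 0.76), ([283.0, 153.0], 0.68)]
tin [([304.0, 181.0], 0.71), ([281.0, 209.0], 0.27)]
jar [([329.0, 266.0], 0.83)]
wrench [([294.0, 338.0], 0.81)]
screwdriver [([358.0, 212.0], 0.66)]
bead1 [([208.0, 315.0], 0.7), ([225.0, 300.0], 0.61), ([223.0, 291.0], 0.6), ([191.0, 279.0], 0.56), ([183.0, 294.0], 0.46)]
bush1 [([189.0, 308.0], 0.71), ([207.0, 280.0], 0.56)]
top [0.513 0.01  1.062]
pan [([385.0, 245.0], 0.77)]
tray [([214.0, 237.0], 0.75), ([375.0, 265.0], 0.27)]
paddle [([242.0, 237.0], 0.69), ([299.0, 286.0], 0.67), ([220.0, 299.0], 0.55), ([365.0, 253.0], 0.35)]
paddle_tip [([296.0, 285.0], 0.67), ([215.0, 296.0], 0.63), ([240.0, 236.0], 0.54)]
paddle_grip [([203.0, 304.0], 0.64), ([233.0, 237.0], 0.58), ([302.0, 290.0], 0.56)]
tin [([184.0, 236.0], 0.88), ([383.0, 226.0], 0.68)]
jar [([289.0, 158.0], 0.64), ([408.0, 244.0], 0.58)]
wrench [([379.0, 160.0], 0.83)]
screwdriver [([212.0, 159.0], 0.83)]
bead1 [([400.0, 228.0], 0.57), ([381.0, 223.0], 0.51), ([368.0, 231.0], 0.49), ([394.0, 261.0], 0.47), ([378.0, 267.0], 0.4), ([376.0, 158.0], 0.36)]
bush1 [([366.0, 249.0], 0.67), ([182.0, 237.0], 0.42), ([406.0, 246.0], 0.39)]
```

View pics/scene0.png

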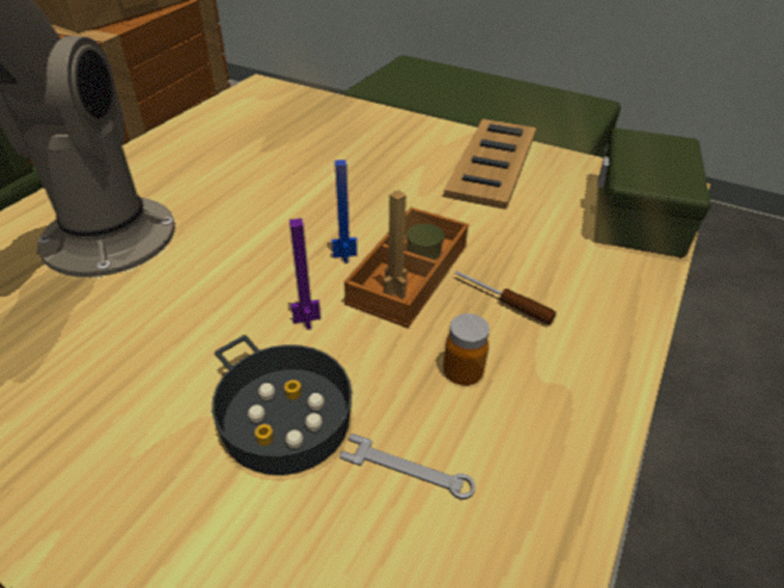

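View pics/top0.png

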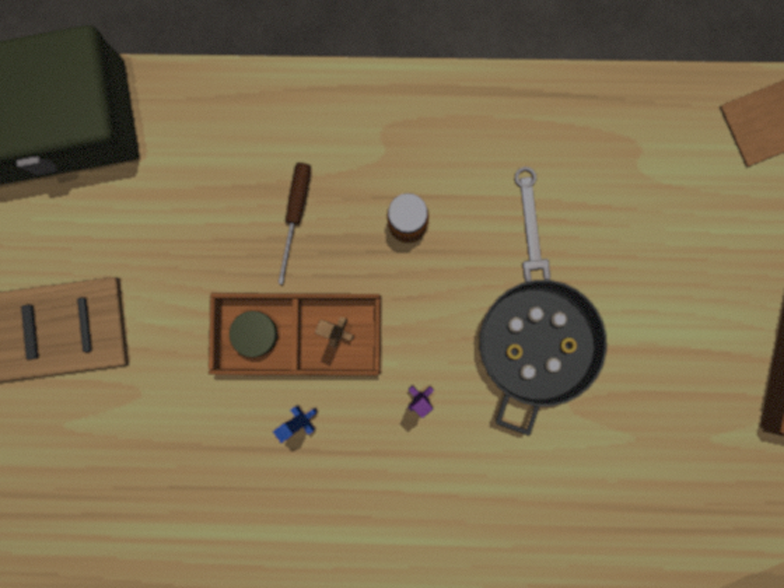

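The wooden paddle is in the right-hand compartment of the tray: scene (283,207), top (240,236). The blue and purple ones are look-alikes. The pan is at top (387,244), with its handle toward (368,303).

```bash
python3 - <<'E'
from h import *
P={n:bot.read_camera(n) for n in("scene","top")};S,T=P["scene"],P["top"]
print("tip tri",tri([S,T],[(283,207),(240,236)]),"grip tri",tri([S,T],[(283,153),(233,237)]))
print("tip atz .007",atz(S,(283,207),.007),atz(T,(240,236),.007))
print("grip atz .157",atz(S,(283,153),.157),atz(T,(233,237),.157))
g=cv2.cvtColor(T["pixels"],cv2.COLOR_RGB2GRAY)
# pan outline: dark pixels
m=((g<75)&(np.hypot(*(np.indices(g.shape)-np.array([245,386])[:,None,None]))<75)).astype(np.uint8)
m=cv2.morphologyEx(m,cv2.MORPH_OPEN,np.ones((9,9)))
c=max(cv2.findContours(m,0,2)[0],key=cv2.contourArea);(cc,r)=cv2.minEnclosingCircle(c)
print("circle",cc,r,atz(T,cc,.05),"handle",atz(T,(368.5,303),.044),atz(T,(385,245),0),atz(S,(204,298),0))
for t in("bead1","bush1"):
    print(t,[(atz(T,d["xy"],.014)[:2].round(3).tolist(),round(d["score"],2)) for d in bot.tip_of(t,T)[:7]])
for q in [(211,293),(381,293),(381,376),(211,376)]: print("tray",atz(T,(q[0]/1.4,q[1]/1.4),.05).round(3))
print("jar",tri([S,T],[(329,266),(289,158)]))
a=T["pixels"][205:270,195:285,::-1];b=T["pixels"][195:310,335:440,::-1]
cv2.imwrite("pics/c1.png",np.hstack([cv2.resize(a,(390,300),interpolation=2)[:300],cv2.resize(b,(320,300),interpolation=2)]))
a=S["pixels"][125:230,240:345,::-1]
cv2.imwrite("pics/c1.png",np.hstack([cv2.resize(T["pixels"][210:270,205:265,::-1],(400,400),interpolation=2),cv2.resize(a,(400,400),interpolation=2)]))
E
```

```text
tip tri [0.53592377 0.11874252 0.00833997] grip tri [0.53177586 0.1162989  0.15710705]
tip atz .007 [0.53475973 0.11976181 0.007     ] [0.53645964 0.11918007 0.007     ]
grip atz .157 [0.53235723 0.11691818 0.157     ] [0.53108328 0.11590586 0.157     ]
circle (385.68133544921875, 246.15853881835938) 46.885414123535156 [ 0.52087932 -0.16988758  0.05      ] handle [ 0.40985333 -0.1382769   0.044     ] [ 0.52363051 -0.17738022  0.        ] [ 5.22301228e-01 -1.72561291e-01 -1.11022302e-16]
bead1 [([0.517, -0.168], 0.7), ([0.486, -0.193], 0.67), ([0.485, -0.16], 0.53), ([0.559, -0.199], 0.51), ([0.564, -0.162], 0.42), ([0.557, -0.142], 0.4)]
bush1 [([0.512, -0.127], 0.66), ([0.525, -0.221], 0.49)]
tray [0.585 0.292 0.05 ]
tray [0.589 0.053 0.05 ]
tray [0.473 0.05  0.05 ]
tray [0.469 0.288 0.05 ]
jar [ 0.6975001   0.02039533 -0.00544835]
```

View pics/c1.png

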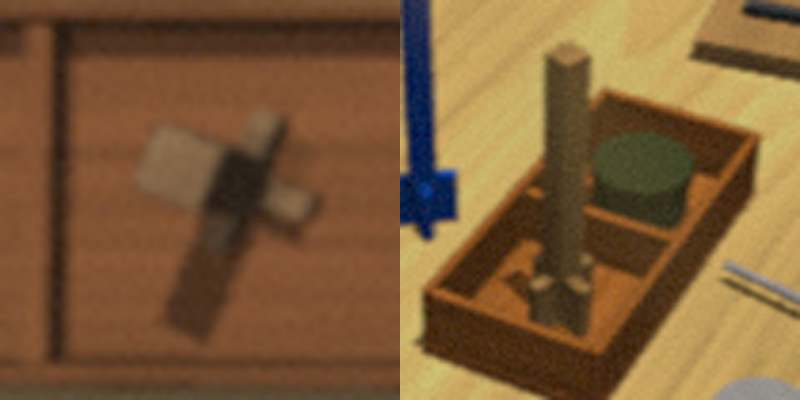

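```bash
cat >> h.py <<'E'
from scipy.spatial.transform import Rotation as R
def goal(ydeg): # tool down, tool y axis at world angle ydeg
    a=np.radians(ydeg+90); x=[np.cos(a),np.sin(a),0];y=[np.cos(a-np.pi/2),np.sin(a-np.pi/2),0]
    return R.from_matrix(np.c_[x,y,[0,0,-1]])
def rows(pts,o=None):
    o=o or bot.get_obs();w=o["tool_rot"];r0=R.from_quat([w[1],w[2],w[3],w[0]])
    print("t",o["t"],"pos",np.round(o["eef_pos"],4),"yaw y",np.degrees(np.arctan2(*r0.as_matrix()[1::-1,1])).round(1),"F",np.round(o["contact_force"],1),"w",round(o["gripper_width"],3))
    for p,yd in pts:
        print((r0.inv()*goal(yd)).as_rotvec().round(3).tolist(),(r0.inv().apply(np.array(p)-o["eef_pos"])*1000).round(1).tolist())
E
python3 - <<'E'
from h import *
rows([((.5,-.25,.25),-50),((.534,.117,.25),-21)])
E
```

```text
t 1.4 pos [ 0.2122 -0.6408  0.2313] yaw y -71.7 F [-0.3 -0.2  0. ] w 0.999
[0.0, -0.0, -0.378] [396.1, -280.5, -18.7]
[0.0, 0.0, -0.885] [543.7, -618.3, -18.7]
```

jog_arm --pt "0 0 -0.04 40 -28 -5 85" --pt "0 0 -0.08 80 -56 -10 80" --pt "0 0 -0.12 120 -84 -15 70" --pt "0 0 -0.16 160 -112 -19 60" --pt "0 0 -0.2 200 -140 -19 50" --pt "0 0 -0.24 240 -168 -19 50" --pt "0 0 -0.28 280 -196 -19 50" --pt "0 0 -0.32 320 -224 -19 50" --pt "0 0 -0.36 360 -252 -19 50" --pt "0 0 -0.4 396 -280 -19 50"

```text
t: 2.65
eef_pos: [0.5012, -0.249, 0.2506]
tool_rot: [0.0, 0.936, 0.353, 0.0]
contact_force: [-0.0, -0.5, -0.3]
gripper_width: 0.584
grasp_force: 0.0
```

```bash
python3 - <<'E'
from h import *
rows([((.534,.117,.25),-21)])
E
```

```text
t 2.65 pos [ 0.5012 -0.249   0.2506] yaw y -48.7 F [-0.  -0.5 -0.3] w 0.584
[0.001, -0.0, -0.483] [266.4, -253.2, 0.5]
```

jog_arm --pt "0 0 -0.06 33 -31 0 50" --pt "0 0 -0.12 66 -63 0 50" --pt "0 0 -0.18 100 -95 0 50" --pt "0 0 -0.24 133 -127 0 50" --pt "0 0 -0.3 166 -158 0 50" --pt "0 0 -0.36 200 -190 0 50" --pt "0 0 -0.43 233 -221 0 50" --pt "0 0 -0.483 266 -253 0 50" --pt "0 0 -0.483 266 -253 0 50" --pt "0 0 -0.483 266 -253 0 50"

```text
t: 3.9
eef_pos: [0.5334, 0.1144, 0.2502]
tool_rot: [0.0, 0.825, 0.566, -0.0]
contact_force: [0.6, 0.3, 0.5]
gripper_width: 0.586
grasp_force: 0.0
```

```bash
python3 - <<'E'
from h import *
S=bot.read_camera("scene");T=bot.read_camera("top")
o=bot.get_obs();print(proj(S,o["eef_pos"]),proj(T,o["eef_pos"]))
rows([((.533,.117,.143),-21)])
cv2.imwrite("pics/c2.png",np.hstack([cv2.resize(T["pixels"][195:275,190:270,::-1],(400,400),interpolation=2),cv2.resize(S["pixels"][80:220,220:360,::-1],(400,400),interpolation=2)]))
E
```

```text
[283.79252529 113.39508314] [227.72848527 234.15529806]
t 4.0 pos [0.5335 0.1134 0.2502] yaw y -21.2 F [ 0.1 -0.7 -1.1] w 0.584
[0.0, 0.001, -0.004] [3.3, -1.8, 107.2]
```

View pics/c2.png

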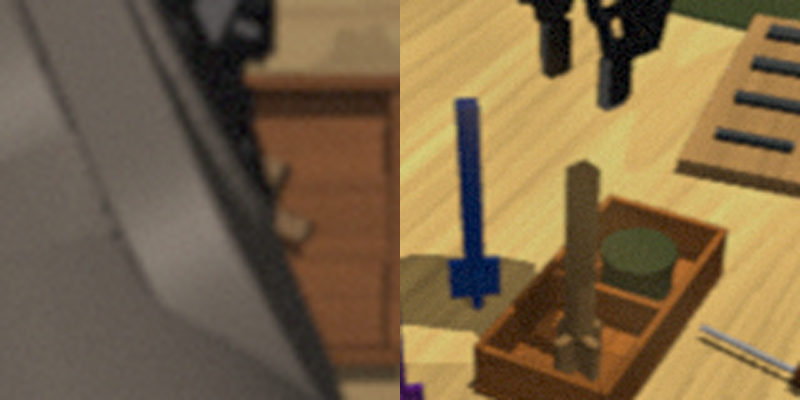

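The scene crop shows the fingers straddling the wooden stem: fingers at x≈555 and 612, stem at x≈582. I'll descend.

jog_arm --pt "0 0 0 3 -2 20 50" --pt "0 0 0 3 -2 40 50" --pt "0 0 0 3 -2 60 50" --pt "0 0 0 3 -2 80 50" --pt "0 0 0 3 -2 95 50" --pt "0 0 0 3 -2 107 50" --pt "0 0 0 3 -2 107 50"

```text
t: 4.88
eef_pos: [0.5322, 0.1182, 0.1426]
tool_rot: [-0.0, 0.825, 0.566, -0.001]
contact_force: [0.3, -0.3, 0.6]
gripper_width: 0.584
grasp_force: 0.0
```

jog_arm --pt "0 0 0 0 0 0 40" --pt "0 0 0 0 0 0 30" --pt "0 0 0 0 0 0 20" --pt "0 0 0 0 0 0 10" --pt "0 0 0 0 0 0 5" --pt "0 0 0 0 0 0 5" --pt "0 0 0 0 0 0 5" --grip_force 60

```text
t: 5.75
eef_pos: [0.533, 0.1187, 0.1437]
tool_rot: [0.0, 0.825, 0.566, 0.0]
contact_force: [1.4, -0.2, 4.2]
gripper_width: 0.205
grasp_force: 59.6
```

```bash
python3 - <<'E'
from h import *
S=bot.read_camera("scene")
rows([((.533,.117,.143),-21)])
for t in("paddle_tip","paddle_grip"): print([(np.round(d["xy"]).tolist(),round(d["score"],2)) for d in bot.tip_of(t,S)[:4]])
cv2.imwrite("pics/c3.png",cv2.resize(S["pixels"][80:220,220:360,::-1],(500,500),interpolation=2))
E
```

```text
t 5.8 pos [0.533  0.1187 0.1436] yaw y -21.1 F [ 0.2 -1.   4.8] w 0.206
[0.001, -0.0, -0.002] [-1.6, 0.6, 0.6]
[([247.0, 180.0], 0.96), ([216.0, 230.0], 0.89), ([280.0, 205.0], 0.63)]
[([282.0, 154.0], 0.97), ([245.0, 130.0], 0.73)]
```

View pics/c3.png

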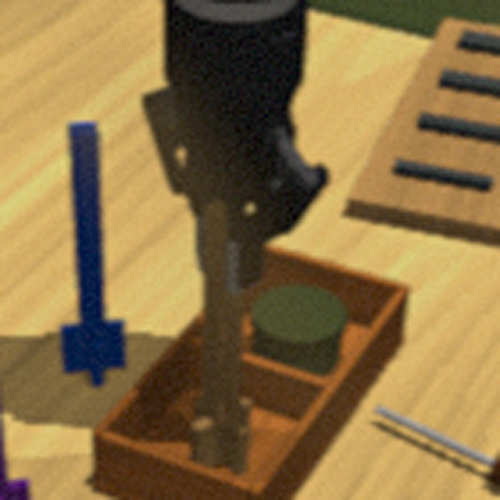

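jog_arm --pt "0 0 0 0 0 -12 5" --pt "0 0 0 0 0 -30 5" --pt "0 0 0 0 0 -50 5" --pt "0 0 0 0 0 -70 5" --pt "0 0 0 0 0 -90 5" --pt "0 0 0 0 0 -107 5" --pt "0 0 0 0 0 -107 5"

```text
t: 6.78
eef_pos: [0.5333, 0.119, 0.252]
tool_rot: [0.001, 0.825, 0.566, 0.001]
contact_force: [0.4, 1.1, -1.1]
gripper_width: 0.2
grasp_force: 59.0
```

```bash
python3 - <<'E'
from h import *
S=bot.read_camera("scene")
o=bot.get_obs();t=o["eef_pos"]+[0,0,-.1366];print(proj(S,t),[(np.round(d["xy"]).tolist(),round(d["score"],2)) for d in bot.tip_of("paddle_tip",S)[:4]])
rows([((.535,-.03,.25),-21),((.523,-.173,.25),-21)])
E
```

```text
[283.03214703 169.37628786] [([285.0, 168.0], 0.96), ([220.0, 230.0], 0.95), ([249.0, 184.0], 0.76)]
t 6.875 pos [0.5322 0.1184 0.25  ] yaw y -21.1 F [-0.   0.1 -2.2] w 0.203
[-0.0, 0.0, -0.002] [-137.5, 56.0, 0.1]
[-0.0, 0.0, -0.002] [-275.2, 96.2, 0.1]
```

Lifted with the predicted tip matching. Next, over to the pan.

jog_arm --pt "0 0 0 -30 12 0 5" --pt "0 0 0 -65 26 0 5" --pt "0 0 0 -100 40 0 5" --pt "0 0 0 -137 56 0 5" --pt "0 0 0 -175 68 0 5" --pt "0 0 0 -210 78 0 5" --pt "0 0 0 -245 88 0 5" --pt "0 0 0 -275 96 0 5" --pt "0 0 0 -275 96 0 5" --pt "0 0 0 -275 96 0 5"

```text
t: 8.12
eef_pos: [0.5229, -0.1717, 0.2495]
tool_rot: [-0.001, 0.824, 0.566, -0.0]
contact_force: [1.1, 0.5, -2.2]
gripper_width: 0.204
grasp_force: 59.0
```

```bash
python3 - <<'E'
from h import *
S=bot.read_camera("scene")
print(np.round(bot.get_obs()["eef_pos"],4))
rows([((.523,-.173,.165),-21),((.523,-.173,.147),-21)])
C=np.array([.523,-.173,.010])
I=S["pixels"][:,:,::-1].copy();I=cv2.resize(I,None,fx=4,fy=4,interpolation=2)
for a in np.linspace(0,2*np.pi,73):
    for r,z,c in((.089,.05,(0,255,0)),(.042,.014,(0,0,255)),(.0005,.005,(255,0,0))):
        u=proj(S,[C[0]+r*np.cos(a),C[1]+r*np.sin(a),z])*4;cv2.circle(I,tuple(int(v) for v in u),2,c,-1)
h=np.radians(164);u=proj(S,[C[0]+.129*np.cos(h),C[1]+.129*np.sin(h),.044])*4;cv2.circle(I,tuple(int(v) for v in u),4,(255,0,255),-1)
cv2.imwrite("pics/c4.png",I[760:1360,480:1120])
E
```

```text
[ 0.5231 -0.1712  0.2497]
t 8.175 pos [ 0.5231 -0.1712  0.2497] yaw y -21.0 F [ 0.5  0.5 -2.7] w 0.204
[-0.001, -0.001, 0.0] [-1.7, 0.6, 84.7]
[-0.001, -0.001, 0.0] [-1.7, 0.7, 102.7]
```

View pics/c4.png

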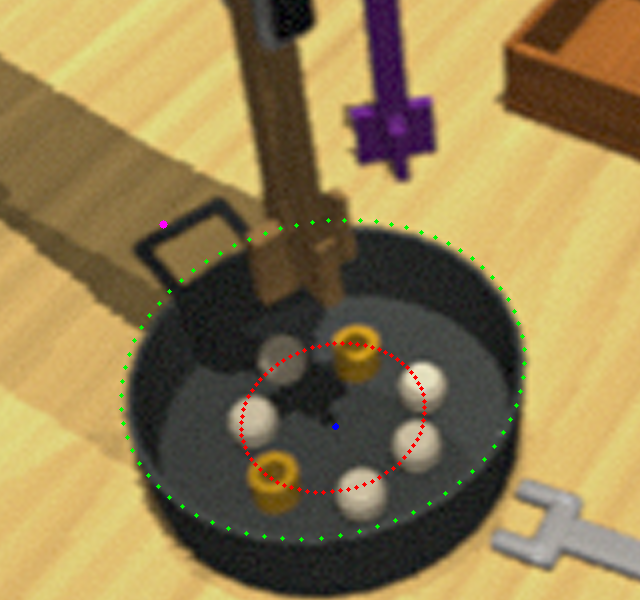

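The rim overlay fits, and the handle lies at about 160° in world. The middle of the ring is clear. I'll lower the foot at the centre, then move out toward the handle.

jog_arm --pt "0 0 0 -2 1 20 5" --pt "0 0 0 -2 1 40 5" --pt "0 0 0 -2 1 60 5" --pt "0 0 0 -2 1 75 5" --pt "0 0 0 -2 1 85 5" --pt "0 0 0 -2 1 95 5" --pt "0 0 0 -2 1 102 5" --pt "0 0 0 -2 1 102 5"

```text
t: 9.18
eef_pos: [0.5232, -0.1747, 0.1479]
tool_rot: [-0.0, 0.825, 0.566, -0.0]
contact_force: [0.5, 0.6, -0.7]
gripper_width: 0.201
grasp_force: 58.9
```

```bash
python3 - <<'E'
from h import *
h=np.radians(160);rows([((.523,-.173,.147),-21),((.523+.028*np.cos(h),-.173+.028*np.sin(h),.147),-21)])
E
```

```text
t 9.175 pos [ 0.5232 -0.1747  0.1479] yaw y -21.1 F [ 0.5  0.6 -0.7] w 0.201
[-0.001, 0.0, -0.001] [1.5, -0.8, 0.9]
[-0.001, 0.0, -0.001] [1.0, -28.8, 1.0]
```

jog_arm --pt "0 0 0 1 -7 1 5" --pt "0 0 0 1 -14 1 5" --pt "0 0 0 1 -21 1 5" --pt "0 0 0 1 -28 1 5" --pt "0 0 0 1 -28 1 5"

```text
t: 9.8
eef_pos: [0.497, -0.1636, 0.1474]
tool_rot: [-0.0, 0.825, 0.566, -0.0]
contact_force: [0.9, -0.4, -0.8]
gripper_width: 0.201
grasp_force: 58.9
```

jog_arm --pt "0 0 0 -9 1 0 5" --pt "0 0 0 -16 5 0 5" --pt "0 0 0 -23 12 0 5" --pt "0 0 0 -27 19 0 5" --pt "0 0 0 -28 28 0 5" --pt "0 0 0 -27 37 0 5" --pt "0 0 0 -23 44 0 5" --pt "0 0 0 -16 51 0 5" --pt "0 0 0 -9 55 0 5" --pt "0 0 0 0 56 0 5"

```text
t: 11.05
eef_pos: [0.5503, -0.1833, 0.1473]
tool_rot: [-0.0, 0.825, 0.566, 0.0]
contact_force: [0.1, -0.3, -0.8]
gripper_width: 0.207
grasp_force: 58.9
```

```bash
python3 - <<'E'
from h import *
S=bot.read_camera("scene")
h=np.radians(-20);rows([((.523+.03*np.cos(h),-.173+.03*np.sin(h),.147),-21)])
C=[.523,-.173]
I=cv2.resize(S["pixels"][:,:,::-1],None,fx=4,fy=4,interpolation=2)
for a in np.linspace(0,2*np.pi,73):
    u=proj(S,[C[0]+.089*np.cos(a),C[1]+.089*np.sin(a),.05])*4;cv2.circle(I,tuple(int(v) for v in u),2,(0,255,0),-1)
cv2.imwrite("pics/c5.png",I[760:1360,480:1120])
E
```

```text
t 11.1 pos [ 0.5509 -0.1815  0.1474] yaw y -21.0 F [ 0.5  1.6 -1.2] w 0.201
[0.0, -0.001, 0.0] [-1.5, 0.9, 0.4]
```

View pics/c5.png

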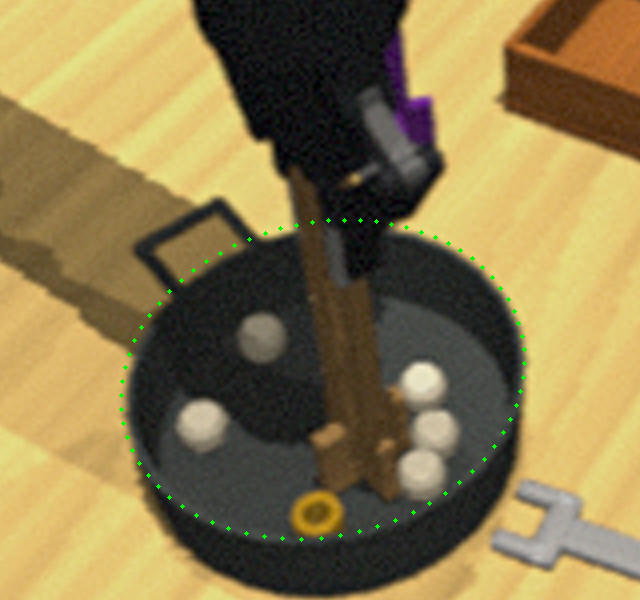

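The pan is unmoved and the pieces are being swept along. I'll carry on round.

jog_arm --pt "0 0 0 9 -1 0 5" --pt "0 0 0 17 -5 0 5" --pt "0 0 0 24 -11 0 5" --pt "0 0 0 28 -19 0 5" --pt "0 0 0 30 -28 0 5" --pt "0 0 0 29 -37 0 5" --pt "0 0 0 25 -46 0 5" --pt "0 0 0 18 -53 0 5" --pt "0 0 0 10 -58 0 5" --pt "0 0 0 0 -60 0 5"

```text
t: 12.35
eef_pos: [0.4934, -0.163, 0.1474]
tool_rot: [0.0, 0.825, 0.566, -0.0]
contact_force: [0.5, 0.0, -1.0]
gripper_width: 0.196
grasp_force: 59.1
```

jog_arm --pt "0 0 0 -10 1 0 5" --pt "0 0 0 -19 5 0 5" --pt "0 0 0 -27 13 0 5" --pt "0 0 0 -31 22 0 5" --pt "0 0 0 -33 32 0 5" --pt "0 0 0 -31 42 0 5" --pt "0 0 0 -27 51 0 5" --pt "0 0 0 -19 59 0 5" --pt "0 0 0 -10 63 0 5" --pt "0 0 0 0 65 0 5"

```text
t: 13.6
eef_pos: [0.5551, -0.1848, 0.1473]
tool_rot: [-0.0, 0.824, 0.566, 0.0]
contact_force: [0.5, -0.6, -1.8]
gripper_width: 0.205
grasp_force: 58.9
```

jog_arm --pt "0 0 0 10 -2 0 5" --pt "0 0 0 19 -6 0 5" --pt "0 0 0 27 -14 0 5" --pt "0 0 0 31 -23 0 5" --pt "0 0 0 33 -33 0 5" --pt "0 0 0 31 -43 0 5" --pt "0 0 0 27 -52 0 5" --pt "0 0 0 19 -60 0 5" --pt "0 0 0 10 -64 0 5" --pt "0 0 0 0 -66 0 5"

```text
t: 14.85
eef_pos: [0.4925, -0.1628, 0.1474]
tool_rot: [0.0, 0.825, 0.566, 0.0]
contact_force: [-0.5, 0.3, -2.0]
gripper_width: 0.199
grasp_force: 59.0
```

```bash
python3 - <<'E'
from h import *
S=bot.read_camera("scene")
h=np.radians(160);rows([((.523+.033*np.cos(h),-.173+.033*np.sin(h),.147),-21)])
C=[.523,-.173]
I=cv2.resize(S["pixels"][:,:,::-1],None,fx=4,fy=4,interpolation=2)
for a in np.linspace(0,2*np.pi,73):
    u=proj(S,[C[0]+.089*np.cos(a),C[1]+.089*np.sin(a),.05])*4;cv2.circle(I,tuple(int(v) for v in u),2,(0,255,0),-1)
# start positions of pieces (from c4 crop) 
for u in((282,360),(252,420),(357,353),(422,387),(416,444),(361,493),(274,483)): cv2.circle(I,(u[0]+480,u[1]+760),12,(0,0,255),1)
cv2.imwrite("pics/c6.png",I[760:1360,480:1120])
E
```

```text
t 14.9 pos [ 0.4918 -0.1644  0.1472] yaw y -21.2 F [-1.1 -0.7 -0.7] w 0.198
[-0.0, 0.001, -0.004] [2.6, -0.7, 0.2]
```

View pics/c6.png

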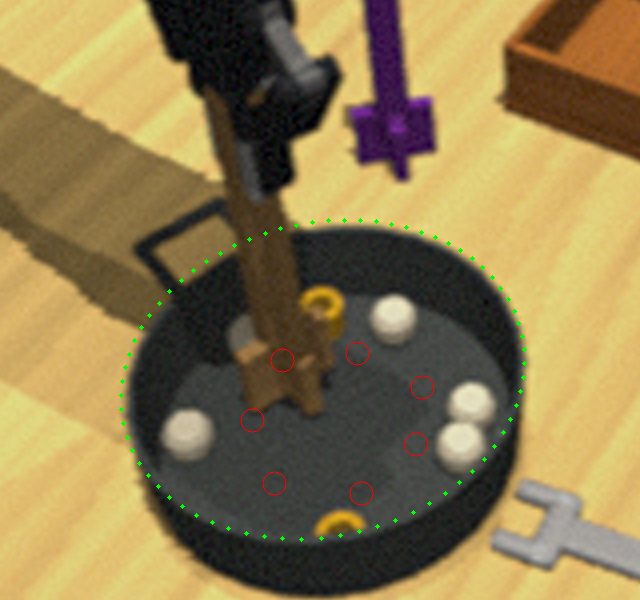

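All seven pieces (five beads, two bushes) are in the pan, each about 19 mm or more from the start marks (red). The pan is still on its overlay. I'll lift and take the paddle back.

jog_arm --pt "0 0 0 0 3 -12 5" --pt "0 0 0 0 6 -30 5" --pt "0 0 0 0 9 -50 5" --pt "0 0 0 0 12 -70 5" --pt "0 0 0 0 15 -90 5" --pt "0 0 0 0 20 -105 5" --pt "0 0 0 0 25 -105 5"

```text
t: 15.78
eef_pos: [0.5177, -0.171, 0.2538]
tool_rot: [0.001, 0.824, 0.566, 0.001]
contact_force: [0.0, -0.4, -2.6]
gripper_width: 0.204
grasp_force: 59.0
```

```bash
python3 - <<'E'
from h import *
rows([((.535,-.03,.252),-21),((.532,.116,.252),-21)])
E
```

```text
t 15.775 pos [ 0.5177 -0.171   0.2538] yaw y -21.1 F [ 0.  -0.4 -2.6] w 0.204
[0.003, -0.0, -0.001] [137.8, -34.6, 1.8]
[0.003, -0.0, -0.001] [273.0, -89.9, 1.6]
```

jog_arm --pt "0 0 0 35 -9 1 5" --pt "0 0 0 70 -18 1 5" --pt "0 0 0 105 -27 1 5" --pt "0 0 0 138 -35 1 5" --pt "0 0 0 175 -50 1 5" --pt "0 0 0 210 -64 1 5" --pt "0 0 0 245 -78 1 5" --pt "0 0 0 273 -90 1 5" --pt "0 0 0 273 -90 1 5" --pt "0 0 0 273 -90 1 5"

```text
t: 17.02
eef_pos: [0.5305, 0.1153, 0.2506]
tool_rot: [-0.0, 0.825, 0.566, -0.001]
contact_force: [-0.4, -0.2, -1.1]
gripper_width: 0.202
grasp_force: 59.0
```

```bash
python3 - <<'E'
from h import *
S=bot.read_camera("scene");o=bot.get_obs()
t=o["eef_pos"]+[0,0,-.1366];print(proj(S,t),proj(S,o["eef_pos"]+[0,0,.0134]),[[(np.round(d["xy"]).tolist(),round(d["score"],2)) for d in bot.tip_of(n,S)[:4]] for n in("paddle_tip","paddle_grip")])
rows([((.532,.116,.145),-21)])
E
```

```text
[281.34519913 170.0672441 ] [282.96042942 106.13597858] [[([246.0, 182.0], 0.91), ([281.0, 169.0], 0.73), ([219.0, 231.0], 0.61), ([238.0, 294.0], 0.43)], [([281.0, 104.0], 0.89), ([212.0, 173.0], 0.79), ([244.0, 131.0], 0.58)]]
t 17.175 pos [0.5307 0.1148 0.251 ] yaw y -21.2 F [-0.7  0.1 -1.2] w 0.2
[-0.0, 0.001, -0.004] [1.7, 0.8, 105.9]
```

jog_arm --pt "0 0 0 1 1 20 5" --pt "0 0 0 1 1 40 5" --pt "0 0 0 1 1 60 5" --pt "0 0 0 1 1 80 5" --pt "0 0 0 1 1 95 5" --pt "0 0 0 1 1 102 5" --pt "0 0 0 1 1 105 5" --pt "0 0 0 1 1 106 5" --pt "0 0 0 1 1 107 5" --pt "0 0 0 1 1 107 5"

```text
t: 18.42
eef_pos: [0.532, 0.1168, 0.1446]
tool_rot: [0.0, 0.825, 0.566, 0.0]
contact_force: [0.4, 0.1, -1.1]
gripper_width: 0.203
grasp_force: 59.0
```

jog_arm --pt "0 0 0 0 0 1 5" --pt "0 0 0 0 0 1.5 5" --pt "0 0 0 0 0 1.5 5"

```text
t: 18.8
eef_pos: [0.5323, 0.1169, 0.1436]
tool_rot: [0.0, 0.825, 0.566, 0.0]
contact_force: [-0.7, -0.5, 5.1]
gripper_width: 0.202
grasp_force: 59.9
```

The foot is touching the floor (5 N up). I'll open slowly, then go up.

jog_arm --pt "0 0 0 0 0 0 19" --pt "0 0 0 0 0 0 22" --pt "0 0 0 0 0 0 27" --pt "0 0 0 0 0 0 35" --pt "0 0 0 0 0 0 45" --pt "0 0 0 0 0 0 50" --pt "0 0 0 0 0 0 50" --pt "0 0 0 0 0 0 50" --grip_force 20

```text
t: 19.8
eef_pos: [0.5319, 0.1168, 0.1428]
tool_rot: [0.0, 0.825, 0.566, 0.0]
contact_force: [-0.2, 0.9, -0.5]
gripper_width: 0.584
grasp_force: 0.0
```

jog_arm --pt "0 0 0 0 0 -10 50" --pt "0 0 0 0 0 -30 50" --pt "0 0 0 0 0 -50 50" --pt "0 0 0 0 0 -75 50" --pt "0 0 0 0 0 -100 50" --pt "0 0 0 0 0 -120 50" --pt "0 0 0 0 0 -120 50" --pt "0 0 0 0 0 -120 50"

```text
t: 20.8
eef_pos: [0.5314, 0.1166, 0.2623]
tool_rot: [-0.0, 0.825, 0.566, -0.0]
contact_force: [-0.6, 0.4, 0.5]
gripper_width: 0.59
grasp_force: 0.0
```

```bash
python3 - <<'E'
from h import *
S=bot.read_camera("scene");o=bot.get_obs();print(o["t"],o["eef_pos"],o["contact_force"])
cv2.imwrite("pics/c7.png",cv2.resize(S["pixels"][90:360,130:400,::-1],(600,600),interpolation=2))
E
```

```text
20.85 [0.53127051 0.11649914 0.26191704] [ 0.13157974 -0.61101634 -0.9351653 ]
```

View pics/c7.png

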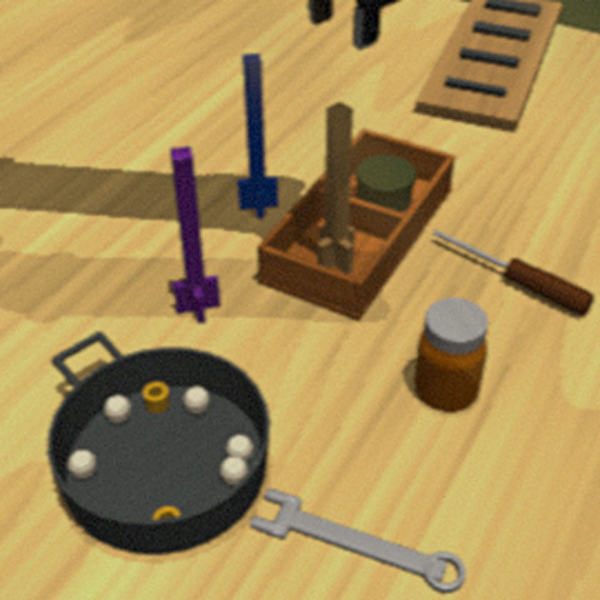

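The paddle stands upright in its compartment, clear of the gripper, and the bystanders are where they were. I'll measure how far each piece moved before handing in.

```bash
python3 - <<'E'
from h import *
S=bot.read_camera("scene")
f=lambda u:atz(S,((u[0]+480)/4,(u[1]+760)/4),.014)[:2]
s=dict(b=[(282,360),(252,420),(422,387),(416,444),(361,493)],r=[(357,353),(274,483)])
g=lambda u:((130+u[0]*.45)*4-480,(90+u[1]*.45)*4-760)
n=dict(b=[(117,408),(81,463),(197,400),(239,447),(234,470)],r=[(156,397),(167,517)])
for k in s:
  for a in n[k]: print(k,[round(1000*np.linalg.norm(f(g(a))-f(b)),0) for b in s[k]])
E
```

```text
b [np.float64(23.0), np.float64(51.0), np.float64(91.0), np.float64(106.0), np.float64(110.0)]
b [np.float64(57.0), np.float64(30.0), np.float64(109.0), np.float64(106.0), np.float64(89.0)]
b [np.float64(57.0), np.float64(84.0), np.float64(44.0), np.float64(75.0), np.float64(99.0)]
b [np.float64(95.0), np.float64(100.0), np.float64(25.0), np.float64(32.0), np.float64(66.0)]
b [np.float64(101.0), np.float64(98.0), np.float64(39.0), np.float64(21.0), np.float64(50.0)]
r [np.float64(31.0), np.float64(97.0)]
r [np.float64(98.0), np.float64(41.0)]
```

Every piece is at least 21 mm from any same-kind starting place, so I'm handing in.

```bash
python3 -c "
from station import bot
print(bot.hand_in())"
```

```text
the job is handed in; nothing more can be done
None
```

I stirred the pan anticlockwise for two full turns, from the handle and back to it, and handed the job in at about 21 s of the 72 s allowed; no verdict came back. By the last picture, all seven pieces are in the pan at least 21 mm from where they started, the pan and bystanders look unmoved, and the paddle stands released in its compartment.

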